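# Refit the washed roller of a tube roller mixer

### The arm

A 6-joint arm with a two-finger parallel gripper is mounted at the origin on the work surface. World frame = base frame: x ahead of the robot, y to its left, z up, the work surface at z = 0. Lengths are in mm, angles in rad, forces in N, time in s.
With the tool pointing down it reaches from about 300 to 775 mm from the base axis. Payload 14.6 kg.
Tool frame: the origin (TCP) lies at the centre of the arm's flange, where the gripper is bolted on; the fingertips stand 199 mm ahead of it and the grasp point (between the pads) lies 180 mm ahead of it; z points along the fingers, y is the line along which they close (so a half turn about z gives the same grasp; the last joint's range is limited). The gripper opens to 94 mm and grips with 3 to 60 N. Pads are 16 mm wide; open, the fingers measure 119 mm over their backs; the gripper's body (75 mm by 177 mm) begins 78 mm behind the grasp point.
Start: joints at [-1.235, 0.3, 1.521, -0, 1.321, -0.067], TCP at [215.59, -505.976, 404.646] pointing down, gripper open.
Joint ranges: [-3.03, 3.03], [-0.79, 2.21], [0.23, 2.52], [-1.04, 4.18], [0, 3.07], [-2.55, 2.55]. Speed limits (rad/s): [2.22, 2.22, 2.57, 3.14, 3.14, 3.14].

### API

Orientations are given as a 3x3 rotation matrix whose columns are the frame's x, y, z axes.
In Python, from workcell import manip gives the robot as it stands.
- The arm moves only by the shell command python3 shift.py 'ROWS' [FORCE]. ROWS is rows parted by semicolons, their numbers by spaces, 1 to 10 of them, each of 7 numbers: dx, dy, dz in mm, then a rotation vector rx, ry, rz in rad, then the finger opening in mm; each row shifts and turns the commanded pose from where the row before left it, along the tool's axes as they then stand; what a row does not reach is not made up. A row lasts 1/8 s, in which the tool goes at most 62.5 mm and 0.188 rad, less where a joint would pass 70% of its speed; a pose out of reach is approached as far as the arm can. The fingers move at their own pace and stop on an object; FORCE is the grip in N (left out, the last holds). Time passes only in rows, so rows that do not move let the fingers close. It prints the time, the measured TCP pose, the force, the opening and the grip force at its end.
- manip.get_obs(): the state, without advancing time (a new reading comes with each control period).
- manip.get_image(name): name is "scene" or "top" or "wrist"; returns the picture (420x560x3 uint8, blue, green, red); there is no depth.
- manip.camera_params(name): a dict with "mtx" (3x3 intrinsics, pixels), "origin" and "rotation" of the camera in the world; the wrist camera has in their place "hand_eye" (4x4, takes a point from camera to tool coordinates, whose origin is the TCP and whose axes are the flange's). Camera axes: x right, y down, z forward; pixel columns grow to the right and rows downward; lengths in mm; the calibration is good to about 2 mm. The wrist camera is an equidistant fisheye: a pixel r from the principal point sees the ray r / f radians off the axis. A picture is of the moment at which its call begins: read the wrist's pose just before it. camera_params takes no time and is no camera call.
- manip.hand_in(): hands the job in; it is judged then, once.
The state is a dict: "t": time; "joint_positions": joint angles; "joint_velocities": joint speeds; "tau": joint torques, N m; "tool_pos": TCP position; "ee_rot": TCP orientation; "contact_force": force on the tool from outside, world axes, zero at the start; "ft_torque": the same for the moment, N m; "width": finger opening in mm; "grip_force": force on a finger pad.
Only numpy, scipy, OpenCV 4.12 (cv2) and the standard library are available. Lean on these libraries where they do the work, as an engineer would, in place of code of your own. Each camera call takes 0.05 s, during which the arm holds its last target. There are 200 camera calls.

### The job

The tube roller mixer lacks one of its four rollers, which is draining in the sloped rack: lay it on the grey bench mat and roll it there until its drive tongue points straight up, letting it come to rest. Then set it level, tongue up, in the mixer's empty lane with the tongue in the slot of the drive coupling, and press it down past the spring clips until both ends are fully home, without dropping it in or forcing it further. Leave everything else where it is.

Things in the scene. Friction and masses are not known exactly. Their poses are not given: they have to be found in the camera images.
- roller: the washed roller: dark rubber sleeve 40 mm across, 134 mm long, on a steel shaft with a white bush beyond each sleeve end and a drive tongue at one end; 197 mm overall, 0.27 to 0.43 kg. Origin: on the axis, middle of the sleeve. z: along the axis to the tongue end. x: to the side the tongue stands out to (x straight up = tongue up). On the mat it rolls without slipping; pushed fast it coasts on
- tongue (a point): outer edge of the drive tongue, 19 mm off the axis, 99 mm from the sleeve's middle. The tongue is a white block 12 mm thick, from 89 to 109 mm along the axis, reaching 19 mm from the axis on this side and 6 mm on the other. At the start it is turned at random 60 to 180 degrees away from uppermost, either way round; half a turn is 63 mm of rolling
- roller_idle_end (a point): middle of the roller's plain-end bush (22 mm across, 16 mm long), on the axis, 78 mm from the roller's origin
- roller_drive_end (a point): middle of the roller's tongue-end bush (22 mm across, 16 mm long), on the axis, 78 mm from the roller's origin
- rack: fixed steel wire draining rack with two lanes, sloping up at 35 degrees away from the robot. Origin: middle of the roller as it lies there (tongue end uppermost, low end on a foot plate), 115 mm above the table. z: up the slope along the roller; x: square into the slope, down and away from the robot, 35 degrees from straight down (the way to reach in); y: level, across. At y = -88 mm lies a tube
- mat: fixed grey bench mat 230 x 270 mm, 3 mm thick. Origin: centre of its underside, x along its 230 mm side (away from the robot), z up. A roller lying on it has its axis 23 mm above the table
- mixer: fixed white tube roller mixer, 300 x 270 mm, four roller lanes 64 mm apart running along its x; three are filled, the one at y = -96 mm is empty. Origin: under the middle of its lanes, z up. Bearing plates 10 mm thick and 110 mm high stand across both ends of the lanes; beyond the far one are the drive couplings and, from x = 118 mm, the drive housing, 112 mm high. Its drip tray is 31 mm high
- mixer_seat (a point): where the roller's origin lies when fully home in the empty lane: on the lane's axis midway between the bearing plates, 85 mm above the table; axes as the mixer's (x along the lane to the drive coupling, z up). The roller has 6 mm of play either way along x. The next roller's axis is 64 mm to the +y side
- bearing (a point): empty lane, near bearing plate (the far one is alike, 156 mm on), on the lane's axis: a mouth open at the top, 25 mm wide, flared to 41 mm at its top edge 25 mm above this point. Two spring clips in each mouth hold an unpressed roller about 13 mm too high; a push of about 8 to 14 N down on the middle of the sleeve takes both ends past them, then it stops dead on the mouth floors
- coupling (a point): drive coupling of the empty lane, middle of its slot, on the lane's axis, 101 mm from mixer_seat: an upright slot 16 mm wide and 18 mm long, open and flared at its top 20 mm above this point, floor 8 mm below. It takes the tongue only when that points up to within about 10 degrees
- tube: bystander: clear plastic tube, 30 mm diameter, 112 mm long, lying in the rack's other lane. Origin at its middle, z along it
- mixing_bottle: bystander: white bottle, 44 mm diameter, 116 mm long, lying on two of the mixer's rollers; its top is 134 mm above the table. Origin on its axis at the middle of its body
- tip_rack: bystander: black pipette tip box, 122 x 84 x 46 mm. Origin: centre of its underside
- reagent: bystander: amber bottle, 60 mm diameter, 125 mm tall. Origin: centre of its underside
- screwdriver: bystander: screwdriver, 170 mm long, lying on the table between robot and mat
- mouse: bystander: black computer mouse, 100 x 58 x 30 mm. Origin: centre of its underside

How it is judged (in metres and radians):
On the way, in this order (a step that is already met when the one before it is completed fails the run):
1. the roller has been taken from the rack and lies level on the bench mat (z of roller in the frame of mat between 0.019 and 0.027 m and x of roller in the frame of mat between -0.1 and 0.1 m and y of roller in the frame of mat between -0.13 and 0.13 m and angle between the z axis of roller and the z axis of mat, either way round above 1.5 rad), for 0.1 s.
2. lying on the mat, let go and at rest, its tongue points up to within 15 degrees (z of roller in the frame of mat between 0.019 and 0.027 m and x of roller in the frame of mat between -0.1 and 0.1 m and y of roller in the frame of mat between -0.13 and 0.13 m and angle between roller's own x axis and vertical below 0.26 rad and contact force between the fingers and roller below 0.2 N and linear speed of roller below 0.02 m/s), for 0.2 s.
At the end, for the whole second after the job is handed in: the roller is home in the mixer's empty lane: both bush middles within 4 mm of the lane's axis in height and sideways, tongue at the coupling end, in the slot and within 17 degrees of straight up, at rest (z of roller_idle_end in the frame of mixer_seat between -0.004 and 0.004 m and y of roller_idle_end in the frame of mixer_seat between -0.004 and 0.004 m and z of roller_drive_end in the frame of mixer_seat between -0.004 and 0.004 m and y of roller_drive_end in the frame of mixer_seat between -0.004 and 0.004 m and x of roller_drive_end in the frame of mixer_seat between 0.065 and 0.091 m and angle between roller's own x axis and vertical below 0.3 rad and linear speed of roller below 0.02 m/s); the robot touches nothing.
It fails at once if the roller is dropped: out of the fingers and moving faster than 0.5 m/s (linear speed of roller above 0.5 m/s and contact force between the fingers and roller below 0.2 N).
It fails at once if the roller is forced: more than 70 N between it and the mixer (contact force between roller and mixer above 70 N).
It fails at once if a bystander is moved more than 30 mm (distance of any of tube, mixing_bottle, tip_rack, reagent, screwdriver, mouse from where it was at the start of the episode above 0.03 m).
It also fails if it takes over 61 s, if anything falls off the work surface, if the arm or the gripper's body presses on something with over 40 N, if the wrist force passes 120 N, or if a joint passes its speed limit or range.

## Working session

There is one attempt and no reset: what is moved stays moved. The work goes in short steps, Python scripts to look and compute and a shell command to move; the robot and the scene stay as the last step left them, time stands still between calls to the robot, and variables do not carry over. Pictures are saved under pics/ and viewed, at most 10 in all, crops included, and the job is handed in when it is done.

```bash
ls; mkdir -p pics; python3 - <<'E'
from workcell import manip
import cv2,numpy as np
for n in("scene","top"):
    p=manip.camera_params(n);print(n,p)
    cv2.imwrite(f"pics/{n}0.png",manip.get_image(n))
print(manip.camera_params("wrist"))
o=manip.get_obs();print(o)
E
```

```text
pics
shift.py
workcell.py
scene {'mtx': array([[418.81672624,   0.        , 269.55991241],
       [  0.        , 418.81672624, 206.65790679],
       [  0.        ,   0.        ,   1.        ]]), 'origin': array([1005.30407118,  569.84264057, 1120.86319633]), 'rotation': array([[-0.78611035,  0.51523974, -0.34140668],
       [ 0.61797504,  0.64471355, -0.44994587],
       [-0.01172048, -0.56468792, -0.8252213 ]])}
top {'mtx': array([[530.35052007,   0.        , 276.66944614],
       [  0.        , 530.35052007, 213.66715937],
       [  0.        ,   0.        ,   1.        ]]), 'origin': array([ 332.71285119,   16.48420738, 1678.06144054]), 'rotation': array([[-0.01902775, -0.98609817,  0.1650707 ],
       [-0.99974539,  0.02076808,  0.00882325],
       [-0.01212879, -0.16486079, -0.98624227]])}
{'mtx': array([[325.1922621 ,   0.        , 280.35815596],
       [  0.        , 325.1922621 , 210.28952408],
       [  0.        ,   0.        ,   1.        ]]), 'hand_eye': array([[-1.23413027e-03, -9.66341265e-01, -2.57260637e-01,
         7.46544391e+01],
       [ 9.99999042e-01, -1.354036
[... 339 characters left out ...]
2069173e+00, -6.66357950e-02]), 'joint_velocities': array([-0.00155483, -0.00073545, -0.00368172,  0.00054173, -0.00169327,
       -0.0008483 ]), 'tau': array([ 6.24011627e-04, -5.32642436e+01, -3.53285766e+01,  7.09484727e-02,
        2.34511297e-02, -5.03121760e-05]), 'tool_pos': array([ 215.58599131, -505.95632811,  404.13891176]), 'ee_rot': array([[ 9.19952681e-01,  3.92029267e-01, -3.44165981e-04],
       [ 3.92029412e-01, -9.19952158e-01,  9.83068607e-04],
       [ 6.87754287e-05, -1.03929979e-03, -9.99999458e-01]]), 'contact_force': array([-0.16267537, -0.2451679 , -0.10056203]), 'ft_torque': array([ 0.00428767, -0.00077205, -0.00516595]), 'grip_force': 0.0, 'width': 94.3514177642605}
```

View pics/top0.png

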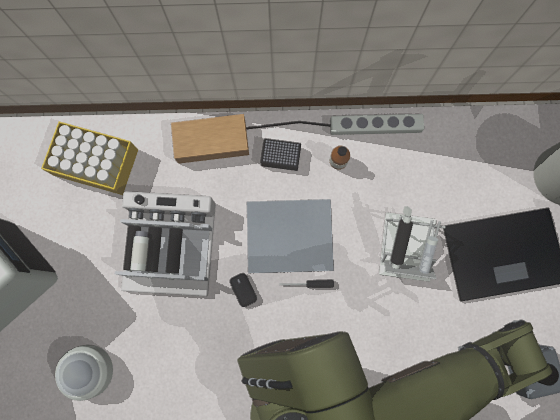

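View pics/scene0.png

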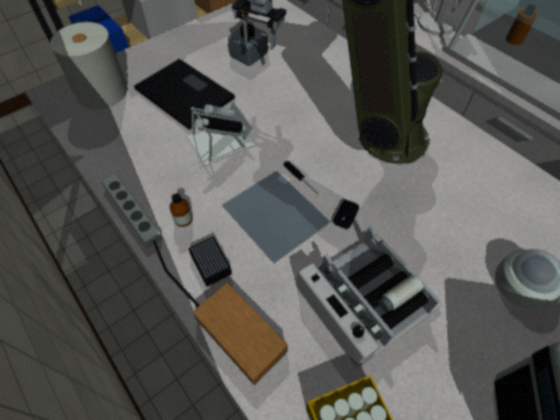

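Top view (up = +x, left = +y): the mat is around (290,236), the mixer around (167,250) with its empty lane near column 195. The rack roller's dark sleeve runs from (407,220) to (398,262), with the tube to its right. The scene view agrees with this.

```bash
cat > h.py <<'E'
from workcell import manip
import cv2,numpy as np
from scipy.spatial.transform import Rotation as R
def cam(n):
    p=manip.camera_params(n)
    if n!="wrist": return p["mtx"],np.array(p["origin"]),np.array(p["rotation"])
    o=manip.get_obs();T=p["hand_eye"];E=o["ee_rot"]
    return p["mtx"],o["tool_pos"]+E@T[:3,3],E@T[:3,:3]
def ray(c,n,uv):
    K,o,Rm=c;x=(uv[0]-K[0,2])/K[0,0];y=(uv[1]-K[1,2])/K[1,1]
    if n=="wrist":
        r=np.hypot(x,y)+1e-12;d=np.array([np.sin(r)*x/r,np.sin(r)*y/r,np.cos(r)])
    else: d=np.array([x,y,1.])
    d=Rm@d;return o,d/np.linalg.norm(d)
def onz(c,n,uv,z):
    o,d=ray(c,n,uv);return o+d*(z-o[2])/d[2]
def proj(c,n,P):
    K,o,Rm=c;p=Rm.T@(np.asarray(P,float)-o)
    if n=="wrist":
        t=np.arctan2(np.hypot(p[0],p[1]),p[2]);q=p[:2]/np.hypot(p[0],p[1])*t
    else:q=p[:2]/p[2]
    return q*K[0,0]+K[:2,2]
def tri(rays):
    A=sum(np.eye(3)-np.outer(d,d) for o,d in rays);b=sum((np.eye(3)-np.outer(d,d))@o for o,d in rays)
    return np.linalg.solve(A,b)
E
python3 - <<'E'
from h import *
np.set_printoptions(precision=1,suppress=True)
c=cam("top")
m=[onz(c,"top",p,3) for p in[(247,201),(331,199),(334,271),(248,273)]];print("mat",*m,np.mean(m,0))
print([np.linalg.norm(m[i]-m[i-1]) for i in range(4)])
im=cv2.imread("pics/top0.png");g=cv2.cvtColor(im,cv2.COLOR_BGR2GRAY)
roi=np.zeros_like(g);roi[212:270,390:415]=1
mask=((g<50)*roi).astype(np.uint8);n,l,st,ce=cv2.connectedComponentsWithStats(mask);i=1+st[1:,4].argmax();print(st[i],ce[i])
print("roller@115",onz(c,"top",ce[i],115))
sc=cam("scene");s=cv2.cvtColor(cv2.imread("pics/scene0.png"),cv2.COLOR_BGR2GRAY)
roi=np.zeros_like(s);roi[112:135,200:246]=1
mask=((s<50)*roi).astype(np.uint8);n,l,st,c2=cv2.connectedComponentsWithStats(mask);j=1+st[1:,4].argmax();print(st[j],c2[j])
print("tri",tri([ray(c,"top",ce[i]),ray(sc,"scene",c2[j])]))
pts=np.argwhere(cv2.inRange(g,0,50)[212:270,390:415]).astype(np.float32)
for p in[(407,222),(399,262)]:print(onz(c,"top",p,115))
print("mixer lane",onz(c,"top",(195,250),31), "corners",[onz(c,"top",p,0) for p in[(116,293),(210,296)]])
print("tilt", R.from_matrix(manip.get_obs()["ee_rot"]).as_euler('xyz'))
big=np.hstack([cv2.resize(im[180:310,100:230],(520,520)),cv2.resize(im[190:290,370:450],(280,350),interpolation=2)[:350]] ) if 0 else cv2.resize(im[185:305,110:230],(600,600),interpolation=2)
cv2.imwrite("pics/mix.png",big)
E
```

```text
mat [656.4 126.1   3. ] [ 657.2 -144.     3. ] [ 426.7 -145.1    3. ] [425.8 125.2   3. ] [541.5  -9.4   3. ]
[np.float64(230.6280064474065), np.float64(270.1254365454321), np.float64(230.4721236313646), np.float64(270.379301611554)]
[408 237   1   4   4] [408.  238.5]
roller@115 [ 511.7 -356.3  115. ]
[201 115  41  18 410] [223.4 124.5]
tri [ 506.  -351.4  110. ]
[ 561.1 -356.3  115. ]
[ 443.  -325.8  115. ]
mixer lane [498.9 288.1  31. ] corners [array([371.6, 541. ,   0. ]), array([356.6, 245.2,   0. ])]
tilt [-3.1 -0.   0.4]
```

```bash
python3 shift.py '45 -7 0 0 0 0 94;45 -7 0 0 0 0 94;45 -7 0 0 0 0 94;45 -7 0 0 0 0 94;45 -7 0 0 0 0 94;45 -7 0 0 0 0 94;38 -7 0 0 0 .15 94;0 0 0 0 0 .15 94;0 0 0 0 0 .15 94;0 0 0 0 0 .15 94'; python3 - <<'E'
from h import *
np.set_printoptions(precision=3,suppress=True)
im=manip.get_image("wrist");o=manip.get_obs();print(o["tool_pos"],o["ee_rot"])
cv2.imwrite("pics/w1.png",im);cv2.imwrite("pics/t1.png",manip.get_image("top"))
E
```

```text
t: 1.35
tool_pos: [479.8, -340.1, 404.2]
ee_rot: [[0.98, -0.2, -0.001], [-0.2, -0.98, 0.001], [-0.001, -0.0, -1.0]]
contact_force: [-0.5, -0.4, 0.9]
width: 94.0
grip_force: 0.0
[ 479.79  -340.119  404.257] [[ 0.978 -0.208 -0.001]
 [-0.208 -0.978  0.   ]
 [-0.001 -0.    -1.   ]]
```

View pics/w1.png

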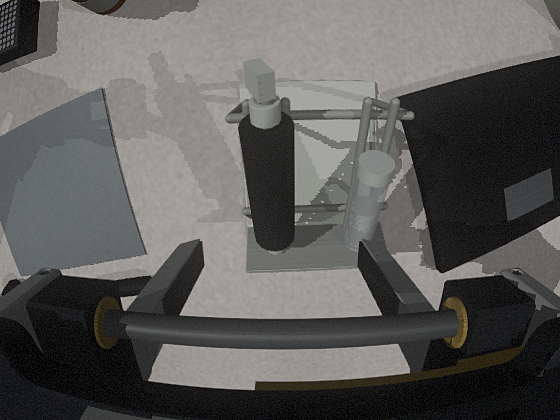

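Wrist view: the roller's sleeve runs from (267,112) to (274,248). The white bush is at (265,112), with the tongue block above it at (258,80), leaning left. The tube is at (368,205).

```bash
python3 - <<'E'
from h import *
np.set_printoptions(precision=3,suppress=True)
c=cam("wrist");im=cv2.imread("pics/w1.png");g=cv2.cvtColor(im,cv2.COLOR_BGR2GRAY)
roi=np.zeros_like(g);roi[100:262,232:303]=1
m=((g<62)*roi).astype(np.uint8);m=cv2.morphologyEx(m,cv2.MORPH_OPEN,np.ones((9,9)))
n,l,st,ce=cv2.connectedComponentsWithStats(m);i=1+st[1:,4].argmax();print(st[i],ce[i])
rows=range(130,241,5);ctr=[];
for r in rows:
    x=np.where(l[r]==i)[0]; ctr.append(((x[0]+x[-1])/2,r,x[0],x[-1]))
ctr=np.array(ctr);print(ctr[[0,10,-1]])
# plane through camera & axis
D=np.array([ray(c,"wrist",p[:2])[1] for p in ctr]);u,s,v=np.linalg.svd(D);nrm=v[2];print("plane rms",s)
# axis dir: yaw psi with slope35 lying in the plane
from scipy.optimize import brentq
f=lambda p:nrm@[np.cos(.6109)*np.cos(p),np.cos(.6109)*np.sin(p),np.sin(.6109)]
psi=brentq(f,-1,.6);a=np.array([np.cos(.6109)*np.cos(psi),np.cos(.6109)*np.sin(psi),np.sin(.6109)]);print("psi",psi)
# front edge of sleeve near the ends: point on the upper surface line: axis + 20*outward normal
o=c[1];ymid=np.argwhere(l==i);print("rows",ymid[:,0].min(),ymid[:,0].max())
# centerline intersect plane z=115 -> origin if pixel unknown: param
nx=np.cross(np.cross(a,[0,0,1]),a);nx/=np.linalg.norm(nx)  # outward (up) normal
lat=np.array([-np.sin(psi),np.cos(psi),0])
# origin O= o + plane; O = o + alpha*e1+beta*e2 with z=115; one param along horizontal trace
h=np.cross(nrm,[0,0,1]);h/=np.linalg.norm(h); h*=np.sign(h[0])
P0=o+ (lambda w:w*(115-o[2])/w[2])(np.cross(nrm,h))
for s_ in(480,490,495,500,505,510,515,520,530):
    O=P0+h*(s_-P0[0])/h[0]
    print(O,"low top edge",proj(c,"wrist",O-67*a+20*nx),"low axis",proj(c,"wrist",O-67*a),"low bottom",proj(c,"wrist",O-67*a-20*nx),"high near edge",proj(c,"wrist",O+67*a+20*nx),"high far",proj(c,"wrist",O+67*a-20*nx),"w",proj(c,"wrist",O+20*lat)[0]-proj(c,"wrist",O-20*lat)[0])
sc=cam("top")
E
```

```text
[ 239  116   56  134 5838] [270.103 181.029]
[[266.  130.  239.  293. ]
 [269.5 180.  246.  293. ]
 [274.5 240.  256.  293. ]]
plane rms [4.771 0.489 0.004]
psi -0.15976099373099747
rows 116 249
[ 480.    -333.588  115.   ] low top edge [276.35  273.224] low axis [276.034 256.207] low bottom [275.746 240.234] high near edge [267.686 174.534] high far [267.96  138.223] w -46.339851475562455
[ 490.    -334.875  115.   ] low top edge [275.56  264.035] low axis [275.272 247.1  ] low bottom [275.012 231.26 ] high near edge [266.485 159.548] high far [266.943 125.015] w -46.761022766147846
[ 495.    -335.519  115.   ] low top edge [275.159 259.35 ] low axis [274.886 242.469] low bottom [274.641 226.708] high near edge [265.884 151.998] high far [266.437 118.41 ] w -46.95981461310632
[ 500.    -336.163  115.   ] low top edge [274.754 254.605] low axis [274.497 237.788] low bottom [274.267 222.116] high near edge [265.286 144.419] high far [265.933 111.812] w -47.15027857341471
[ 505.    -336.806  115.   ] low top edge [274.346 249.802] low axis [274.105 233.059] low bottom [273.891 217.483]
[... 167 characters left out ...]
low bottom [273.513 212.812] high near edge [264.095 129.212] high far [264.935  98.657] w -47.50489498054924
[ 515.    -338.093  115.   ] low top edge [273.519 240.024] low axis [273.313 223.458] low bottom [273.134 208.104] high near edge [263.504 121.6  ] high far [264.441  92.111] w -47.66841845334483
[ 520.    -338.737  115.   ] low top edge [273.1   235.052] low axis [272.913 218.59 ] low bottom [272.752 203.36 ] high near edge [262.918 113.993] high far [263.951  85.592] w -47.82235973830541
[ 530.    -340.024  115.   ] low top edge [272.255 224.947] low axis [272.107 208.727] low bottom [271.983 193.773] high near edge [261.76   98.829] high far [262.985  72.659] w -48.10043027721912
```

```bash
python3 shift.py '0 0 0 0 0 -.05 70;0 0 0 0 .153 0 70;0 0 0 0 .153 0 70;0 0 0 0 .153 0 70;0 0 0 0 .152 0 70;-48 -2 -5 0 0 0 70;-48 -2 -5 0 0 0 70;-48 -2 -5 0 0 0 70;0 0 0 0 0 0 70'; cat > grasp.py <<'E'
from h import *
np.set_printoptions(precision=3,suppress=True)
O=np.array([506,-337,115.]);psi=-.16
a=np.array([np.cos(.6109)*np.cos(psi),np.cos(.6109)*np.sin(psi),np.sin(.6109)]);l=np.array([np.sin(psi),-np.cos(psi),0]);Z=np.cross(a,l)
o=manip.get_obs();E=o["ee_rot"]
im=manip.get_image("wrist");c=cam("wrist");cv2.imwrite("pics/w2.png",im)
print("delta tool",E.T@(O-5*Z*1-o["tool_pos"])-[0,0,180],"rot",R.from_matrix(E.T@np.c_[a,l,Z]).as_rotvec())
print("O px",proj(c,"wrist",O),"low",proj(c,"wrist",O-67*a),"high",proj(c,"wrist",O+67*a),proj(c,"wrist",O+67*a-20*Z))
g=cv2.cvtColor(im,cv2.COLOR_BGR2GRAY)
for r in range(0,420,20): print(r,"".join('#' if v<50 else '+' if v<110 else '.' for v in g[r,180:400:4]))
E
python3 grasp.py
```

```text
t: 2.58
tool_pos: [353.6, -315.2, 332.9]
ee_rot: [[0.812, -0.145, 0.566], [-0.119, -0.989, -0.083], [0.572, 0.0, -0.82]]
contact_force: [1.2, -0.9, 0.9]
width: 70.3
grip_force: 0.0
delta tool [ 1.731 -0.597 81.791] rot [-0.008  0.002  0.012]
O px [278.165 222.15 ] low [277.473 295.791] high [279.056 136.936] [278.765 137.928]
0 +++++++++++++++++.+++++++++++++++++++++++++++++++++++++
20 ++++#++++..++++++++++++++++++++++++++++++++++++++++++++
40 +++++++++++++++++++++++++++++++++++++++++++++++++++++++
60 .....................................................++
80 ++++...................................................
100 +++++++++++............................................
120 .......................................................
140 ...................#############.......................
160 ................+++#############.................+.....
180 ..................+#############...............+...+++.
200 ...................#############.......................
220 ...................#############....+.+.......+.+......
240 .........+.........############+.........+..+..+.......
260 ...+++++###........############.........###++++++....++
280 +++++#####......+++############++++++++++#####++++++.++
300 +++#####.........+++##########+.+++.+++++++#####+++++++
320 +++++++++++#+++++####+###############++##++++#+++++++#+
340 +++++++++++++++++++++++++++++++++++++++++++++++++++++++
360 +#...............................................+###+#
380 .......+++++++........................+++++++++++++++++
400 #######################################################
```

View pics/w2.png

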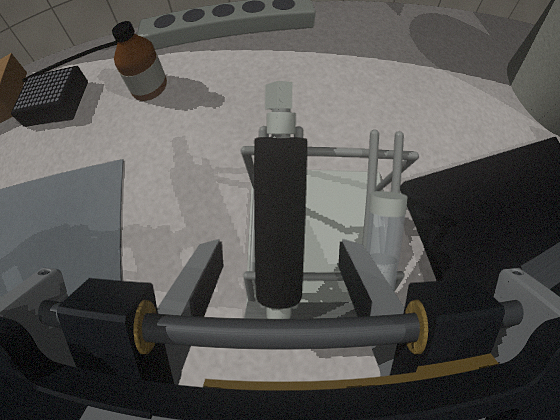

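Wrist view square to the slope: the sleeve spans columns 255–308 and rows 137–305, so its centre is about 2 px right of the prediction. The tongue block is at (264–293, 82–110), just left of the axis. I'll go in and grip.

```bash
python3 shift.py '0.6 0.4 28 0 0 .01 70;0.6 0.4 28 0 0 0 70;0.6 0.4 26 0 0 0 70;0 0 0 0 0 0 30;0 0 0 0 0 0 30;0 0 0 0 0 0 30;0 0 0 0 0 0 30' 30
```

```text
t: 3.5
tool_pos: [403.5, -322.8, 269.3]
ee_rot: [[0.809, -0.152, 0.569], [-0.129, -0.988, -0.08], [0.574, -0.009, -0.819]]
contact_force: [-0.9, 17.2, 9.4]
width: 39.3
grip_force: 30.0
```

```bash
python3 shift.py '0 -.5 -12 0 0 0 30;0 -.5 -30 0 0 0 30;0 0 -38 0 0 0 30;0 0 0 0 -.153 0 30;0 0 0 0 -.153 0 30;0 0 0 0 -.153 0 30;0 0 0 0 -.152 0 30;0 0 0 0 0 -.15 30;0 0 0 0 0 0 30' ; python3 shift.py '26 -43 10 0 0 0 30;26 -43 10 0 0 0 30;26 -43 10 0 0 0 30;26 -43 10 0 0 0 30;26 -43 10 0 0 0 30;26 -43 10 0 0 0 30;26 -43 10 0 0 0 30;0 0 0 0 0 0 30'; python3 - <<'E'
from h import *
np.set_printoptions(precision=4,suppress=True)
im=manip.get_image("wrist");o=manip.get_obs();print(o["tool_pos"],o["ee_rot"]);cv2.imwrite("pics/w3.png",im)
E
```

```text
t: 4.62
tool_pos: [357.7, -316.2, 334.1]
ee_rot: [[1.0, -0.006, 0.001], [-0.006, -1.0, 0.005], [0.001, -0.005, -1.0]]
contact_force: [0.7, 0.1, -3.8]
width: 39.4
grip_force: 30.0
t: 5.62
tool_pos: [542.3, -13.6, 265.0]
ee_rot: [[1.0, -0.006, 0.0], [-0.006, -1.0, 0.006], [0.0, -0.006, -1.0]]
contact_force: [0.5, -0.6, -3.3]
width: 39.3
grip_force: 30.0
[541.7436 -14.9854 265.3169] [[ 1.     -0.0064  0.0004]
 [-0.0064 -1.      0.0056]
 [ 0.0004 -0.0056 -1.    ]]
```

View pics/w3.png

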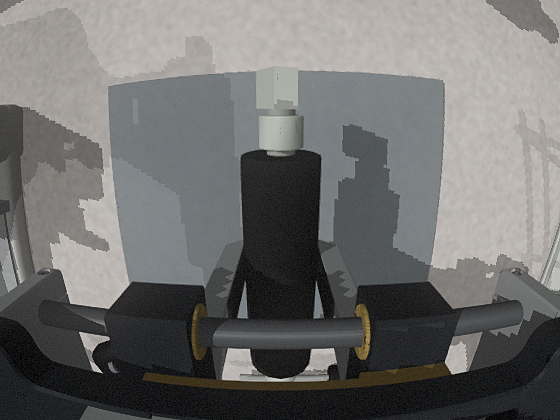

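Wrist view: the gripped roller lies over the mat with its axis at about column 281. The tongue spans columns 256–298 with a face break at column 274. It therefore points down, tilted about 20° to the left (+y), so it needs about 160° of roll towards −y, or 56 mm. I'll lower it onto the mat.

```bash
python3 shift.py '0 0 25 0 0 0 30;0 0 22 0 0 0 30;0 0 6 0 0 0 30;0 0 1.5 0 0 0 30;0 0 0 0 0 0 30'; python3 shift.py '0 0 1 0 0 0 30;0 0 0 0 0 0 30;0 0 0 0 0 0 30'
```

```text
t: 6.3
tool_pos: [541.9, -15.8, 212.0]
ee_rot: [[1.0, -0.006, 0.002], [-0.006, -1.0, 0.006], [0.002, -0.006, -1.0]]
contact_force: [-0.4, -0.4, -2.6]
width: 39.2
grip_force: 30.0
t: 6.68
tool_pos: [541.9, -15.5, 210.5]
ee_rot: [[1.0, -0.005, 0.002], [-0.005, -1.0, 0.006], [0.002, -0.006, -1.0]]
contact_force: [2.7, -0.3, -0.5]
width: 39.3
grip_force: 30.0
```

```bash
python3 shift.py '0 0 0.6 0 0 0 30;0 0 0 0 0 0 30;0 0 0 0 0 0 30'; python3 shift.py '0 0 0 0 0 0 48;0 0 0 0 0 0 48;0 0 0 0 0 0 48;0 0 0 0 0 0 48;0 0 0 0 0 0 48'; cat > tong.py <<'E'
import sys
from h import *
np.set_printoptions(precision=2,suppress=True)
im=manip.get_image("wrist");o=manip.get_obs();c=cam("wrist");cv2.imwrite(f"pics/{sys.argv[1]}.png",im)
print(o["tool_pos"],R.from_matrix(o["ee_rot"]).as_rotvec())
g=cv2.cvtColor(im,cv2.COLOR_BGR2GRAY)
cy,cx=[int(v) for v in sys.argv[2:4]] if len(sys.argv)>3 else (150,281)
sub=g[max(0,cy-110):cy+60,cx-90:cx+90]
cv2.imwrite(f"pics/{sys.argv[1]}c.png",cv2.resize(sub,None,fx=3.4,fy=3.4,interpolation=cv2.INTER_CUBIC))
E
python3 tong.py w4
```

```text
t: 7.05
tool_pos: [541.7, -15.5, 209.5]
ee_rot: [[1.0, -0.005, 0.001], [-0.005, -1.0, 0.006], [0.001, -0.006, -1.0]]
contact_force: [2.3, -0.2, 0.4]
width: 39.1
grip_force: 30.0
t: 7.68
tool_pos: [541.7, -15.5, 209.5]
ee_rot: [[1.0, -0.005, 0.001], [-0.005, -1.0, 0.006], [0.001, -0.006, -1.0]]
contact_force: [0.5, 0.2, -0.5]
width: 48.0
grip_force: 0.0
[541.71 -15.54 209.48] [-3.14  0.01 -0.  ]
```

View pics/w4c.png

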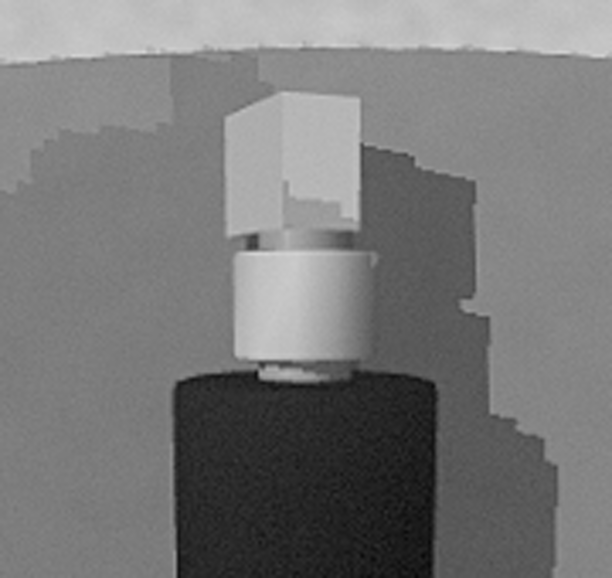

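Crop (×3.4): tongue edges are at 225, 284 and 360, and the bush spans 233–375. That puts the tongue about 24° off straight down on the left, so it needs about 156° of roll, or 54.5 mm towards −y. I'll push slowly with the fingers loosely around it.

```bash
python3 shift.py '0 3 0 0 0 0 48;0 3 0 0 0 0 48;0 5 0 0 0 0 48;0 5 0 0 0 0 48;0 5 0 0 0 0 48;0 5 0 0 0 0 48;0 5 0 0 0 0 48;0 5 0 0 0 0 48;0 4 0 0 0 0 48;0 4 0 0 0 0 48';python3 shift.py '0 3 0 0 0 0 48;0 3 0 0 0 0 48;0 2.5 0 0 0 0 48;0 2 0 0 0 0 48;0 1.5 0 0 0 0 48;0 1 0 0 0 0 48;0 1 0 0 0 0 48;0 0 0 0 0 0 48;0 -1 0 0 0 0 48;0 0 0 0 0 0 48'; python3 tong.py w5
```

```text
t: 8.98
tool_pos: [541.5, -59.8, 209.2]
ee_rot: [[1.0, -0.005, 0.001], [-0.005, -1.0, 0.006], [0.001, -0.006, -1.0]]
contact_force: [-0.1, -0.0, -0.5]
width: 48.2
grip_force: 0.1
t: 10.22
tool_pos: [541.4, -72.4, 209.2]
ee_rot: [[1.0, -0.005, 0.001], [-0.005, -1.0, 0.006], [0.001, -0.006, -1.0]]
contact_force: [0.1, -0.2, -0.4]
width: 48.0
grip_force: 0.0
[541.42 -72.47 209.15] [-3.14  0.01 -0.  ]
```

View pics/w5c.png

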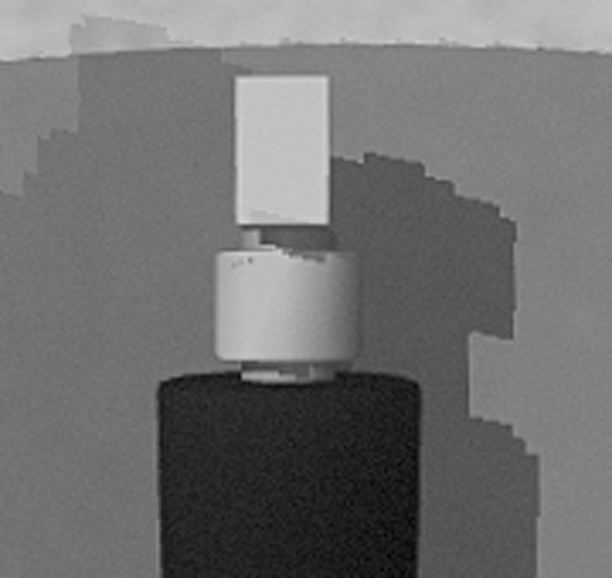

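Tongue now spans columns 236–329 against the bush at 215–358, with a single top face, so it points up to within about 2°. I'll wait, grip and lift, then look at the mixer.

```bash
python3 - <<'E'
from h import *
np.set_printoptions(precision=1,suppress=True)
c=cam("wrist");P=lambda u,v:(191+u/3.4,40+v/3.4)
for n,u,v,z,s in(("sleeve",290,372,43,67),("bushn",287,360,34,70),("tongn",282,223,42,89),("tongf",282,76,42,109)):
    q=onz(c,"wrist",P(u,v),z);print(n,q,"O x",q[0]-s,"rel tcp",q[0]-s-541.4)
for u,v in((160,500),(418,500),(236,150),(329,150)):print(onz(c,"wrist",P(u,v),23 if v==500 else 42))
E
python3 shift.py '0 0 0 0 0 0 48;0 0 0 0 0 0 48;0 0 0 0 0 0 48;0 0 0 0 0 0 30;0 0 0 0 0 0 30;0 0 0 0 0 0 30;0 0 0 0 0 0 30' 50
python3 shift.py '0 0 -10 0 0 0 30;0 0 -30 0 0 0 30;0 -20 -50 0 0 0 30;0 -45 -40 0 0 0 30;0 -50 0 0 0 0 30;-5 -50 0 0 0 0 30;-5 -50 0 0 0 0 30;-5 -50 0 0 0 0 30;0 0 0 0 0 0 30'; python3 - <<'E'
from h import *
o=manip.get_obs();im=manip.get_image("wrist");print(o["tool_pos"],o["ee_rot"].round(4));cv2.imwrite("pics/w6.png",im)
E
```

```text
sleeve [605.7 -70.4  43. ] O x 538.6885918527358 rel tcp -2.7114081472641374
bushn [606.7 -69.9  34. ] O x 536.7367095233468 rel tcp -4.663290476653174
tongn [625.5 -69.5  42. ] O x 536.5035555278994 rel tcp -4.8964444721005975
tongf [645.4 -69.6  42. ] O x 536.4469298276173 rel tcp -4.953070172382695
[584.8 -49.9  23. ]
[584.6 -89.5  23. ]
[635.4 -63.5  42. ]
[635.3 -75.7  42. ]
t: 11.15
tool_pos: [541.4, -72.5, 209.2]
ee_rot: [[1.0, -0.005, 0.001], [-0.005, -1.0, 0.006], [0.001, -0.006, -1.0]]
contact_force: [0.8, 1.0, 0.1]
width: 38.8
grip_force: 50.0
t: 12.28
tool_pos: [527.0, 194.5, 340.9]
ee_rot: [[1.0, -0.002, 0.001], [-0.002, -1.0, 0.006], [0.001, -0.006, -1.0]]
contact_force: [0.7, -1.0, -3.8]
width: 39.0
grip_force: 50.0
[526.95191396 194.45223769 340.90584913] [[ 1.0e+00 -1.6e-03  6.0e-04]
 [-1.6e-03 -1.0e+00  5.9e-03]
 [ 6.0e-04 -5.9e-03 -1.0e+00]]
```

View pics/w6.png

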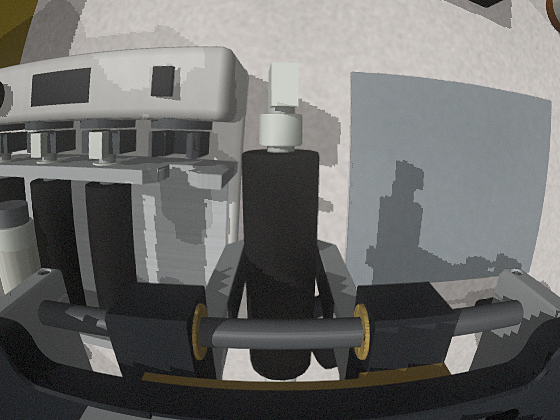

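Wrist view: the mixer is on the left, with the empty-lane notch in the far bearing plate near (190,172) and its coupling near (180,135). The roller is held tongue up. I'll zoom in on that area.

```bash
python3 - <<'E'
from h import *
im=cv2.imread("pics/w6.png");s=im[95:235,90:250];cv2.imwrite("pics/w6c.png",cv2.resize(s,None,fx=4,fy=4,interpolation=2))
E
```

```text
(no output)
```

View pics/w6c.png

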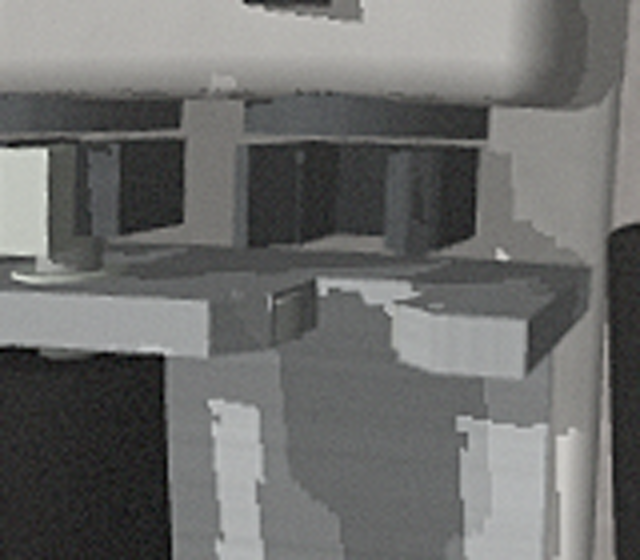

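```bash
python3 - <<'E'
from h import *
np.set_printoptions(precision=1,suppress=True)
c=cam("wrist");P=lambda u,v:onz(c,"wrist",(90+(u+.5)/4-.5,95+(v+.5)/4-.5),110)
A,B,Lf,Rf,En=P(0,288),P(100,295),P(210,303),P(395,310),P(530,319)
for q in(A,B,Lf,Rf,En):print(q)
print("mouth",np.linalg.norm(Lf-Rf),(Lf+Rf)/2,"yaw",np.arctan2(-(A-Lf)[0],(A-Lf)[1]),np.arctan2(-(A-En)[0],(A-En)[1]))
im=cv2.imread("pics/top0.png");cv2.imwrite("pics/mix2.png",cv2.resize(im[185:305,110:230],None,fx=5,fy=5,interpolation=2))
E
```

```text
[579.9 334.4 110. ]
[577.5 312.2 110. ]
[575.1 289.8 110. ]
[572.8 255.4 110. ]
[570.8 232.2 110. ]
mouth 34.43249726680515 [574.  272.6 110. ] yaw -0.10594324825658609 -0.08827006419732951
```

View pics/mix2.png

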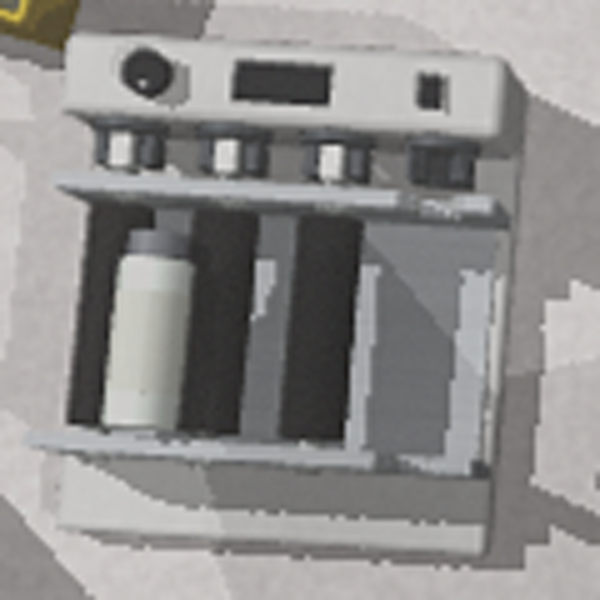

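That was my tenth picture, so the rest is numeric. In the top crop (×5), the far plate's empty mouth spans about 395–470. The filled lanes' tongues are at 122, 227 and 330, and their spacing of about 104 puts the empty lane at 434.

In the wrist crop, the bright band is the plate's 10 mm top face. I'll measure the neighbouring roller's axis, 64 mm over, together with the plate edges.

```bash
python3 shift.py '-25 0 0 0 0 0 30;-30 0 0 0 0 0 30;-25 0 0 0 0 0 30;0 0 0 0 0 0 30;0 0 0 0 0 0 30'; python3 - <<'E'
from h import *
np.set_printoptions(precision=1,suppress=True)
o=manip.get_obs();im=manip.get_image("wrist");c=cam("wrist");print(o["tool_pos"]);cv2.imwrite("pics/w7.png",im)
np.savez("w7.npz",o=c[1],R=c[2])
g=cv2.medianBlur(cv2.cvtColor(im,cv2.COLOR_BGR2GRAY),3)
# guesses
yaw=-.09;ax=np.array([np.cos(yaw),np.sin(yaw),0]);ay=np.array([-ax[1],ax[0],0])
seat=np.array([575,270,85.])-78*ax
for n,d,h in(("far mouth",78,25),("near mouth",-78,25)):print(n,proj(c,"wrist",seat+d*ax+[0,0,h]))
for d in(-60,0,60):print("nb",proj(c,"wrist",seat+d*ax+64*ay),proj(c,"wrist",seat+d*ax+84*ay),proj(c,"wrist",seat+d*ax+44*ay))
for r in range(20,300,12):print(r,*[f"{v:3d}" for v in g[r,40:250:6]])
E
```

```text
t: 12.95
tool_pos: [448.3, 191.6, 340.9]
ee_rot: [[1.0, -0.006, 0.002], [-0.006, -1.0, 0.006], [0.002, -0.006, -1.0]]
contact_force: [0.1, 0.8, -3.2]
width: 39.0
grip_force: 50.0
[448.3 191.6 340.9]
far mouth [163.5  55.5]
near mouth [159.7 272.2]
nb [101.5 231. ] [ 83.1 228.7] [121.3 233.5]
nb [ 98.2 161.1] [ 79.1 160.5] [118.7 161.9]
nb [100.3  87.4] [80.8 88.8] [121.4  86.4]
20 168 159 150 141 128 124 116 108  96  90  80  69  63  84  83  84  82  84  85  88  81  43  47  43  44  61  59  53  85  85  85  93  93  94 139
32  66  51  47  44  69  71  70  40  40 123  58  50  55  45  45  41  72  70  57  55  57  45  37  41  78  69  44  46  87  82  85  85  92  93 137
44  74  49  95  42  40  53  70  95 200 201  97  59 102  48  48  42 124 110  54  57  48  45  50  52  80  70  38  39 136 136 136 136 135 108 137
56  75  58  39  41  43  39 106  95 203 206  97  89  44  43  42  42 113 111 128 114  40  40  40  44  38  37  39  54 135 136 135 138 137 101 139
68  83  78 130 184 185 183 182 180 180 180 179 193 192 191 192 190 114 115 120 112  78 179 179 172 166 175 166 165 165  99  66 138 134  99 141
80 1
[... 2029 characters left out ...]
  96  94  97  44  46  43  43  41  40  40  77  78  77  78  75  77  76  96  98  99  99 100 100 100 101 102 100 107 107 105  38
260 153 153 153 156 152 100  97  96  97  96  98  98  99  98 100  97  99  98  99  98  92 121 153 158 162  97  98  98  99  98 106 106 107 101  31
272  65  74  79  68 184 178 176 153 153 164 171 171 171 173 173 173 121 118 124 110 190 187 191 163  75 100  98  98  98  79  77  77 107  26  28
284  70  68  69  68  67 172 176 180 182 175 178 171 194 192 201 153  41  39  41  39  36  44  71  93 127 154 172 162  74  77  76 105  61  28  79
296  66  67  69  68  77 182 195 192 195 191 197 192 194 200  42  45  43  45  40  39  37  36  36  36  36  39  35  28  76  76  76  77  30  24 202
```

```bash
cat > nb.py <<'E'
from h import *
np.set_printoptions(precision=2,suppress=True)
c0=cam("wrist");z=np.load("w7.npz");c=(c0[0],z["o"],z["R"])
g=cv2.cvtColor(cv2.imread("pics/w7.png"),cv2.COLOR_BGR2GRAY).astype(float);g=cv2.GaussianBlur(g,(3,5),0)
def cross(r,a,b,th):
    s=g[r,a:b]-th;i=np.where(s[:-1]*s[1:]<0)[0]
    return a+i+s[i]/(s[i]-s[i+1])
L=[];Rr=[]
for r in range(95,228,3):
    e=cross(r,66,90,68);L.append((e[-1],r));e=cross(r,112,128,68);Rr.append((e[0],r))
d=lambda p:np.array([ray(c,"wrist",q)[1] for q in p])
def plane(p):
    D=d(p);u,s,v=np.linalg.svd(D);n=v[2];res=D@n;k=abs(res)<2.5*np.median(abs(res))+1e-4
    v=np.linalg.svd(D[k])[2];return v[2]*np.sign(v[2][1]),k.sum(),np.std(D[k]@v[2])*250
nl,k1,s1=plane(L);nr,k2,s2=plane(Rr);print(k1,s1,k2,s2)
# axis: parallel to both planes -> direction; distance 20 from both
a=np.cross(nl,nr);a/=np.linalg.norm(a);a*=np.sign(a[0]);print("axis dir",a,"yaw",np.arctan2(a[1],a[0]))
n=nl+nr;n/=np.linalg.norm(n)  # bisecting plane
def yat(x,z,n):return c[1][1]-(n[0]*(x-c[1][0])+n[2]*(z-c[1][2]))/n[1]
for x in(430,500,570):print("nb y at",x,yat(x,85,n))
psi=np.arctan2(yat(570,85,n)-yat(430,85,n),140);print("yaw85",psi,"half angle dist",20/np.sin(np.arccos(nl@nr)/2),"expected",np.linalg.norm([c[1][1]-yat(500,85,n),c[1][2]-85]))
print("lane y at",[ (x,yat(x,85,n)-64/np.cos(psi)) for x in(430,500,570)])
E
python3 nb.py
```

```text
43 0.05286852306024892 45 0.10925973238070401
axis dir [ 1.   -0.09  0.  ] yaw -0.08617552013038272
nb y at 430 347.55248518767394
nb y at 500 341.6328740812464
nb y at 570 335.7132629748189
yaw85 -0.08436514577644234 half angle dist 281.9425862495628 expected 279.86693399874815
lane y at [(430, np.float64(283.32404849013494)), (500, np.float64(277.40443738370743)), (570, np.float64(271.4848262772799))]
```

```bash
cat >> nb.py <<'E'
print("---plates")
ax=np.array([np.cos(psi),np.sin(psi),0]);ay=np.array([-ax[1],ax[0],0])
y0=yat(500,85,n)-64/np.cos(psi);L0=np.array([500,y0,0])
for u in(70,80,110,118,125,185,195):
    for a_,b_ in((50,100),(240,330)):
        s=g[a_:b_,u]-140;i=np.where(s[:-1]*s[1:]<0)[0];e=a_+i+s[i]/(s[i]-s[i+1])
        print(u,[ (round(v,1),*np.round([ (onz(c,"wrist",(u,v),110)-L0)@ax,(onz(c,"wrist",(u,v),110)-L0)@ay],1)) for v in e])
c6=(c0[0],None,None)
for r in(66,68,70,72,268,272,276,280):
    e=cross(r,120,240,140);print(r,[(round(v,1),*np.round([(onz(c,"wrist",(v,r),110)-L0)@ax,(onz(c,"wrist",(v,r),110)-L0)@ay],1)) for v in e])
E
python3 nb.py|sed -n '/---/,$p'
```

```text
---plates
70 [(np.float64(66.0), np.float64(73.4), np.float64(77.7)), (np.float64(78.1), np.float64(63.9), np.float64(76.7))]
70 [(np.float64(261.2), np.float64(-83.0), np.float64(84.6)), (np.float64(301.0), np.float64(-123.6), np.float64(93.6))]
80 [(np.float64(64.3), np.float64(73.7), np.float64(67.9)), (np.float64(77.2), np.float64(63.8), np.float64(66.9))]
80 [(np.float64(262.8), np.float64(-82.8), np.float64(73.8)), (np.float64(304.4), np.float64(-124.8), np.float64(82.4))]
110 [(np.float64(61.5), np.float64(73.5), np.float64(40.8)), (np.float64(74.9), np.float64(63.6), np.float64(39.8))]
110 [(np.float64(267.0), np.float64(-82.2), np.float64(43.7)), (np.float64(306.8), np.float64(-120.6), np.float64(49.7))]
118 [(np.float64(60.6), np.float64(73.6), np.float64(34.1)), (np.float64(74.3), np.float64(63.6), np.float64(33.1))]
118 [(np.float64(268.3), np.float64(-82.3), np.float64(36.2)), (np.float64(297.5), np.float64(-109.7), np.float64(40.0))]
125 [(np.float64(60.3), np.float64(73.4), np.float64(28.4)), (np.float64(73.9), np.float64(63.5), np.float64(27.4))]
125 [(np.float64(269.
[... 1366 characters left out ...]
5), np.float64(64.6), np.float64(20.7)), (np.float64(173.7), np.float64(63.6), np.float64(-9.6)), (np.float64(186.9), np.float64(63.5), np.float64(-18.8))]
268 []
272 [(np.float64(135.5), np.float64(-83.3), np.float64(20.6)), (np.float64(157.2), np.float64(-80.8), np.float64(1.9)), (np.float64(179.4), np.float64(-78.5), np.float64(-16.1))]
276 [(np.float64(136.2), np.float64(-86.7), np.float64(20.3)), (np.float64(151.6), np.float64(-84.8), np.float64(6.9)), (np.float64(184.2), np.float64(-81.4), np.float64(-19.8))]
280 [(np.float64(136.3), np.float64(-90.3), np.float64(20.6)), (np.float64(141.2), np.float64(-89.7), np.float64(16.2)), (np.float64(204.9), np.float64(-82.8), np.float64(-35.8))]
```

Everything agrees: the yaw is −0.085, the mouth's left flare edge is at +20.5 at both plates, and the plates are 155.9 mm apart. The seat is at about (490.6, 278.2, 85). I'll move above it and check the held roller's lateral position.

```bash
python3 shift.py '0 0 0 0 0 .079 30;13 -30 0 0 0 0 30;13 -30 0 0 0 0 30;13.5 -29 0 0 0 0 30;0 0 0 0 0 0 30;0 0 0 0 0 0 30'; cat > hov.py <<'E'
from h import *
np.set_printoptions(precision=3,suppress=True)
seat=np.array([490.6,278.2,85]);psi=-.0845;ax=np.array([np.cos(psi),np.sin(psi),0]);ay=np.array([-ax[1],ax[0],0])
o=manip.get_obs();E=o["ee_rot"];im=manip.get_image("wrist");c=cam("wrist");cv2.imwrite("pics/w8.png",im)
O=o["tool_pos"]+E@[-4.9,0,186.2]
print("tcp",o["tool_pos"],"yaw",np.arctan2(E[1,0],E[0,0]),"z",E[:,2]);print("roller err along/lat/up",(O-seat)@ax,(O-seat)@ay,O[2]-85)
g=cv2.cvtColor(im,cv2.COLOR_BGR2GRAY).astype(float)
print("pred tongue L/R",proj(c,"wrist",O+E@[99,-6,-19]),proj(c,"wrist",O+E@[99,6,-19]),"sleeve",proj(c,"wrist",O+E@[50,-20,0]),proj(c,"wrist",O+E@[50,20,0]),"tong ends",proj(c,"wrist",O+E@[89,0,-19]),proj(c,"wrist",O+E@[109,0,-19]))
v=int(proj(c,"wrist",O+E@[99,0,-19])[1]);w=int(proj(c,"wrist",O+E@[50,0,0])[1])
print(v,g[v,255:312:1].astype(int));print(w,g[w,236:246].astype(int),g[w,314:326].astype(int));print(g[55:125,282].astype(int))
E
python3 hov.py
```

```text
t: 13.75
tool_pos: [494.8, 277.1, 340.6]
ee_rot: [[0.996, -0.085, 0.0], [-0.085, -0.996, 0.005], [-0.0, -0.005, -1.0]]
contact_force: [-0.9, -0.0, -2.7]
width: 38.7
grip_force: 50.0
tcp [494.785 277.111 340.648] yaw -0.0847154510532722 z [ 0.     0.005 -1.   ]
roller err along/lat/up -0.7102744597577317 0.21977091724195466 69.45264811022565
pred tongue L/R [265.585  83.477] [292.486  83.411] sleeve [241.044 183.315] [317.708 183.19 ] tong ends [279.069 105.211] [279.002  61.914]
83 [110 113  97  74  77  82  78  80  81  81  76  84 113 157 174 166 197 220
 219 220 218 220 217 219 218 219 219 219 219 218 219 219 218 218 218 218
 218 219 220 218 218 221 228 165  86  98  96 100  97  93  95  93  93 136
 146 148 138]
183 [131 135 135 135 139 147  66  46  46  50] [ 51  40  51  40  79 153 175 147 137 147 152 156]
[205 196 192 190 182 175 172 194 222 218 217 219 217 219 218 216 220 219
 217 219 219 218 219 219 217 217 217 220 219 218 219 218 219 218 219 217
 219 218 219 218 218 218 218 219 219 217 219 220 218 225 209 112 124 141
 136 170 168 162 169 227 225 214 204 205 207 205 205 204 201 203]
```

Row 83: the tongue is at columns 268–298, centre about 284, against 279 predicted, while the sleeve agrees to 0.6 px. Gripping therefore rolled the tongue about 6° to the right. I'll tilt the tool −0.1 rad about the roller axis and check again.

```bash
python3 shift.py '0.7 -9.3 -.2 -.05 0 0 30;0 -9.3 -.7 -.05 0 0 30;0 0 0 0 0 0 30;0 0 0 0 0 0 30'; sed -i 's/^v=int.*/from numpy import *\nfor n,X,z in(("tong",99,-19),("bush",78,0)):\n  v=int(proj(c,"wrist",O+E@[X,0,z])[1]);print(n,v,g[v,255:312].astype(int))\nw=int(proj(c,"wrist",O+E@[50,0,0])[1])/;s/^print(v,g.*/for X in(30,50):\n  w=int(proj(c,"wrist",O+E@[X,0,0])[1]);print(w,g[w,236:248].astype(int),g[w,312:326].astype(int),proj(c,"wrist",O+E@[X,-20,0]),proj(c,"wrist",O+E@[X,20,0]))/' hov.py; sed -i '/^  v=int/b;s/^print(w.*//' hov.py; python3 hov.py; python3 - <<'E'
import cv2
import numpy as np
g=cv2.cvtColor(cv2.imread("pics/w8.png"),cv2.COLOR_BGR2GRAY)
for v in(120,124,128,132):print(v,g[v,255:312].astype(int))
E
```

```text
t: 14.3
tool_pos: [496.8, 295.5, 341.7]
ee_rot: [[0.996, -0.084, -0.008], [-0.085, -0.992, -0.093], [0.0, 0.093, -0.996]]
contact_force: [-0.2, 0.2, -3.6]
width: 39.0
grip_force: 50.0
tcp [496.849 295.507 341.725] yaw -0.08478615673719435 z [-0.008 -0.093 -0.996]
roller err along/lat/up -0.0706098861935126 0.4483176832272373 71.3308883753264
pred tongue L/R [265.838  83.529] [292.784  83.47 ] sleeve [241.212 183.491] [317.974 183.367] tong ends [279.343 105.305] [279.278  61.931]
tong 83 [ 78  77  77  81  94  76  54  62  67  68  61  60  64 141 170 162 199 220
 222 220 218 220 219 220 217 221 221 221 222 221 219 219 219 219 220 219
 219 221 218 218 220 222 229 159  81  82  95 109 117 131 143 156 154 130
 151 158 160]
bush 129 [134 127 122 114 163 185 191 203 204 207 209 212 213 216 218 219 220 219
 220 218 217 219 222 220 221 221 222 221 220 219 216 213 211 207 207 201
 199 195 192 188 181 173 168 163 152 146 128 172 187 180 191 198 198 198
 194 189 192]
220 [135 139 133 132 135 136 148  60  33  41  47  44] [ 49  54  50  53  48  85 146 159 156 151 184 214 211 208] [242.342 220.292] [3
[... 411 characters left out ...]
30 127 110 155 180 194 200 203 205 208 210 213 216 217 219 221 222
 221 223 220 219 222 221 221 220 222 223 221 219 218 216 212 210 207 204
 201 199 193 190 182 176 171 160 150 146 130 177 185 174 193 197 198 198
 196 192 194]
128 [133 129 123 116 161 182 194 200 206 206 209 211 214 215 218 217 220 218
 219 220 217 220 220 220 222 220 221 219 221 220 215 214 211 209 205 202
 200 194 190 187 182 173 166 156 149 146 130 173 191 166 189 197 195 197
 194 190 193]
132 [135 128 121 114 164 187 192 200 204 207 211 213 213 216 220 219 220 219
 217 220 218 217 213 213 207 207 206 202 209 202 201 198 198 210 205 200
 197 192 189 185 181 171 167 154 150 144 124 173 195 183 194 197 197 198
 195 191 191]
```

Bush centre is 280.2 and sleeve centre 280.1, so there is no yaw error. The tongue offset of 4.2 px is 5.7°, which the tool tilt now cancels. The lateral error is about 0.2 mm. Descending straight down in the world is (0, −0.093, 0.996) per mm in tool axes.

```bash
python3 shift.py '0 -.93 10 0 0 0 30;0 -1.4 15 0 0 0 30;0 -1.12 12 0 0 0 30;0 -.37 4 0 0 0 30;0 -.28 3 0 0 0 30;0 -.28 3 0 0 0 30;0 -.28 3 0 0 0 30;0 0 0 0 0 0 30'; sed 's/^im=.*//' hov.py | python3 - | grep -E "tcp|err"; python3 shift.py '0 -.19 2 0 0 0 30;0 -.19 2 0 0 0 30;0 0 0 0 0 0 30'
```

```text
t: 15.35
tool_pos: [496.9, 296.0, 291.3]
ee_rot: [[0.996, -0.084, -0.008], [-0.084, -0.992, -0.094], [0.0, 0.094, -0.996]]
contact_force: [-0.2, 0.2, -2.9]
width: 39.2
grip_force: 50.0
tcp [496.854 296.026 291.343] yaw -0.08436238166925182 z [-0.008 -0.094 -0.996]
roller err along/lat/up -0.11959878085185802 0.7535044816999472 20.9691989750996
t: 15.78
tool_pos: [496.8, 296.0, 287.2]
ee_rot: [[0.996, -0.084, -0.008], [-0.084, -0.992, -0.094], [0.0, 0.094, -0.996]]
contact_force: [-0.3, -0.1, -3.2]
width: 39.0
grip_force: 50.0
```

```bash
python3 shift.py '0 .2 2 0 0 0 30;0 0 2 0 0 0 30;0 0 0 0 0 0 30'|grep -E "pos|force"; python3 shift.py '0 -.09 1 0 0 0 30;0 -.09 1 0 0 0 30;0 -.09 1 0 0 0 30;0 0 0 0 0 0 30'|grep -E "pos|force";python3 shift.py '0 -.09 1 0 0 0 30;0 -.09 1 0 0 0 30;0 0 0 0 0 0 30'|grep -E "pos|force"
```

```text
tool_pos: [497.0, 295.5, 284.2]
contact_force: [0.2, 0.8, 4.3]
grip_force: 50.0
tool_pos: [497.2, 295.5, 281.8]
contact_force: [-0.2, -1.4, 9.8]
grip_force: 50.0
tool_pos: [497.2, 295.5, 279.6]
contact_force: [1.3, -0.2, 7.9]
grip_force: 50.0
```

```bash
python3 shift.py '0 -.09 1 0 0 0 30;0 -.09 1 0 0 0 30;0 -.09 1 0 0 0 30;0 0 0 0 0 0 30'|grep -E "pos|force"; python3 shift.py '0 -.09 1 0 0 0 30;0 -.09 1 0 0 0 30;0 -.09 1 0 0 0 30;0 0 0 0 0 0 30'|grep -E "pos|force";python3 shift.py '0 -.09 1 0 0 0 30;0 0 0 0 0 0 30'|grep -E "pos|force"
```

```text
tool_pos: [497.0, 295.4, 275.5]
contact_force: [4.5, 3.0, 1.5]
grip_force: 50.0
tool_pos: [496.7, 295.5, 272.0]
contact_force: [1.4, 3.1, -0.2]
grip_force: 50.0
tool_pos: [496.7, 295.4, 270.9]
contact_force: [-0.5, 3.7, -4.3]
grip_force: 50.0
```

```bash
for i in 1; do python3 shift.py '0 -.05 .5 0 0 0 30;0 -.05 .5 0 0 0 30;0 0 0 0 0 0 30'|grep -E "pos|force"; done; python3 shift.py '0 -.05 .5 0 0 0 30;0 0 0 0 0 0 30'|grep -E "pos|force"
```

```text
tool_pos: [496.8, 295.3, 270.3]
contact_force: [-1.6, 1.2, -0.7]
grip_force: 50.0
tool_pos: [496.8, 295.3, 270.2]
contact_force: [-5.1, 0.5, 4.1]
grip_force: 50.0
```

```bash
python3 shift.py '0 -.05 .5 0 0 0 30;0 -.05 .5 0 0 0 30;0 0 0 0 0 0 30'|grep -E "pos|force|ee"; python3 shift.py '0 -.04 .4 0 0 0 30;0 0 0 0 0 0 30'|grep -E "pos|force|ee"; sed 's/w8/w9/' hov.py|python3 -
```

```text
tool_pos: [496.8, 295.4, 270.0]
ee_rot: [[0.996, -0.084, -0.007], [-0.084, -0.992, -0.094], [0.001, 0.094, -0.996]]
contact_force: [-8.0, -1.5, 14.5]
grip_force: 50.0
tool_pos: [496.8, 295.4, 270.0]
ee_rot: [[0.996, -0.084, -0.007], [-0.084, -0.992, -0.094], [0.001, 0.094, -0.996]]
contact_force: [-10.0, -3.1, 17.8]
grip_force: 50.0
tcp [496.79  295.37  270.001] yaw -0.08446900431370595 z [-0.007 -0.094 -0.996]
roller err along/lat/up -0.013226795669841035 0.09896396527406817 -0.37652343875279826
pred tongue L/R [265.952  83.453] [292.897  83.4  ] sleeve [241.303 183.417] [318.065 183.307] tong ends [279.454 105.23 ] [279.395  61.86 ]
tong 83 [ 67  72  68  70  71  66  63  63  70  73  70  68  81  92 135 183 212 220
 218 215 214 217 216 216 213 216 217 215 216 215 215 215 216 215 217 216
 216 215 213 215 217 225 197  37  64  69  69  65  61  80  96  94  99  96
  94  94  98]
bush 129 [103 105 104  97  99  95  87  86 118 122 123 116 112 220 220 215 215 214
 214 216 213 215 211 218 217 218 217 214 215 214 212 210 206 203 199 197
 192 189 186 184 163 131 129 120 118 141 159 165 170 173 177 186 196 173
 158 180 181]
220 [106 106 107 108 106 113 119  37  40  39  33  41] [ 36  33  35  33  32 100 159 146 141 141 139 134 138 154] [242.424 220.221] [317.078 220.126]
183 [109 113 110 109 114 102  52  43  41  49  48  48] [ 50  35  47  47  37  32 113 159 145 141 139 138 125 137] [241.303 183.417] [318.065 183.307]
```

It stops dead at z = 270.0 with the force rising to about 21 N, exactly at the predicted home height. I'll relax, open slightly, retreat and check.

```bash
python3 shift.py '0 .1 -1 0 0 0 30;0 .07 -.7 0 0 0 30;0 0 0 0 0 0 30'|grep -E "pos|force"; python3 shift.py '0 0 0 0 0 0 50;0 0 0 0 0 0 50;0 0 0 0 0 0 50;0 0 -4 0 0 0 50;0 0 -10 0 0 0 50;0 0 -25 0 0 0 50;0 0 -30 0 0 0 50;0 15 -20 .1 0 0 50;0 0 0 0 0 0 50'; python3 - <<'E'
from h import *
np.set_printoptions(precision=2,suppress=True)
seat=np.array([490.6,278.2,85]);psi=-.0845;ax=np.array([np.cos(psi),np.sin(psi),0]);ay=np.array([-ax[1],ax[0],0]);up=np.array([0,0,1.])
im=manip.get_image("wrist");c=cam("wrist");cv2.imwrite("pics/w10.png",im);g=cv2.cvtColor(im,cv2.COLOR_BGR2GRAY).astype(int)
pr=lambda a,l,u:proj(c,"wrist",seat+a*ax+l*ay+u*up)
print("tcp",manip.get_obs()["tool_pos"])
for n,a,u,w in(("tongue",99,19,6),("bush",78,0,11),("sleeve",50,0,20),("sl",0,0,20)):
    A,B=pr(a,w,u),pr(a,-w,u);v=int(round((A[1]+B[1])/2));l0=int(A[0])-12;print(n,A,B,"row",v,"from",l0,g[v,l0:int(B[0])+14])
A=pr(89,0,19);B=pr(109,0,19);print("tong rows",A,B,g[int(B[1])-10:int(A[1])+12,int(A[0])])
E
```

```text
tool_pos: [496.9, 295.4, 270.2]
contact_force: [-3.4, 1.4, 3.1]
grip_force: 50.0
t: 21.08
tool_pos: [496.3, 288.4, 362.3]
ee_rot: [[0.996, -0.085, 0.004], [-0.085, -0.996, 0.007], [0.003, -0.007, -1.0]]
contact_force: [-0.4, 0.4, 0.9]
width: 50.0
grip_force: 0.0
tcp [496.22 288.64 360.83]
tongue [288.11  99.64] [304.81  99.79] row 100 from 276 [ 91  67  67  74  73  73  75  78  64  67  69  58 137 209 221 216 217 218
 217 216 217 216 217 216 216 215 217 217 224 228  34  63  74  64  77 103
  93  96  88  93  96  92]
bush [281.24 128.24] [309.42 128.4 ] row 128 from 269 [124 125 128 129 130 127 138 135 134 136 134 137 126 126 120 110 114 114
 166 227 217 218 217 216 217 217 217 216 216 214 212 207 202 198 193 189
 153 134 123 138 162 171 174 195 169 181 181 180 179 177 183 179 180 179]
sleeve [269.9  163.67] [320.37 163.82] row 164 from 257 [109 110 105 108 112 111 113 108 108 110 107 112 111 115  54  32  50  39
  48  49  50  57  54  51  53  45  55  54  46  50  50  50  53  50  51  61
  54  57  53  55  53  47  52  50  58  61  52  51  47  53  49  52  47  50
  54  47  49  48  46  47  45  44  41  41 126 136 141 151 152 150 152 152
 144 147 138 128 160]
sl [270.45 224.25] [318.83 224.16] row 224 from 258 [109 106 104 108 104 109 111 110 110 109 112 110 111 110  28  40  44  44
  47  43  47  50  50  43  51  39  47  45  53  53  40  49  41  49  43  47
  42  47  42  49  47  47  41  44  48  53  33  41  50  45  46  43  44  51
  35  47  37  40  44  33  31  72 125 141 147 149 151 149 146 145 143 129
 137 151]
tong rows [296.46 113.35] [296.46  86.12] [106 110 105 108 108 110 114  56  61  61  47  76 239 222 219 217 217 219
 217 216 216 218 216 215 217 218 216 215 218 219 217 217 216 218 217 217
 218 220 219 131 125 115 156 208 220 217 219 217 217]
```

The tongue (288–305.5) and sleeve (271–321) match the home prediction within 1 px, and the arm is clear. I'm handing it in.

```bash
python3 -c "
from workcell import manip
print(manip.hand_in())"
```

```text
the job is handed in; nothing more can be done
None
```

I rolled the roller tongue-up on the mat, pressed it home in the mixer's empty lane with the tongue in the coupling slot, and handed the job in at about 21 s; the last wrist-camera picture matched the fully home pose to within about 1 px in width and 2 px (1.3 mm) along the lane, but hand-in returned no verdict.

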